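# Close the two-part casting mould and push its hinge pin home

## Task

Close the casting mould: set the loose half on the wooden bed and push it face to face with the standing half so that the brass register cones enter their sockets and the hinge knuckles come in line; then take the red-handled pin from the tool block and push it down through the floating brass eye and the knuckle below until its collar sits fully home on the eye, and let go. The brass eye floats a few millimetres, so feel for its hole; press gently, with never more than about 3 kg (30 N) on the pin or between the halves, do not tip the loose half over, and leave everything else on the table where it is.

Things in the scene. Friction and masses are not known exactly. Their poses are not given: they have to be found in the camera images.
- bed: Wooden bed board, 185 (x) x 190 (y) x 14 mm thick, fixed to the table; carries the standing half and takes the loose half in front of it. Spans x -105..80, y -83..107 mm.
- standing_half: Aluminium mould half fixed on the far part of the bed. Its origin and axes are the bed's (on the table, z = 0). Block: x 10..65, y -55..55, z 14..109 mm; its parting face looks to -x. Two brass register cones stick 8 mm out of the face to -x at y = -44 and 44, z = 49 mm. Round hinge knuckle, 40 mm wide, at its +y side: z 69..89, y to 102, x -10..30 mm.
- loose_half: Loose aluminium mould half, upright, block 55 (x) x 110 (y) x 95 mm, about 0.75 kg. Origin: centre of its underside. +x points to its parting face (x = 27.5 mm), with sockets 12 wide, 15 mm tall for the cones (2 mm side play). At its +y side a round hinge knuckle 8 mm thick (z 81..89 mm) reaches to y = 105 mm and 23 mm past the parting face. Lift it by the blue tab.
- tab (a point): Centre of the top of the loose half's blue lifting tab (129 mm above its underside). The tab is 24 mm along the half's x, 16 mm along its y (grip it across y) and stands 34 mm above the block's top. Its centre of mass lies under the tab, so it hangs level; pushed at the tab while standing it would pitch rather than slide.
- pin: Hinge pin, upright in the tool block at the start, 60 g. Origin: its tip; z up along the pin. Steel shank 10 mm wide, 44 mm from tip to collar, its last 5 mm tapering to 9 mm at the flat tip. Collar 22 mm wide, 4 mm thick; above it the red grip, 26 mm along x, 16 mm along y (grip it across y), 48 to 84 mm above the tip.
- pin_block: Fixed wooden tool block, 64 (x) x 110 (y) x 50 mm tall, origin at the centre of its underside. The pin stands in its 14 mm square hole at x = 0, y = 30 mm, the collar resting on the block's top. Two dark spots mark smaller, shallow sockets, empty.
- half_home (a point): Where the loose half's origin belongs, on the bed (z = 14 mm), axes as the standing half's: the faces then touch. Come from the -x side: the bed has 35 mm of room in front of home, the loose knuckle passes 6 mm above the lower knuckle, and the cones enter over the last 8 mm.
- lower_bore (a point): Centre of the mouth of the lower knuckle's bore, fixed to the standing half (x = 10, y = 82, z = 89 mm in its frame). Bore upright, 12 mm wide, 20 mm deep, open below, rigid. Two spring balls about 8 to 16 mm below the mouth grip the pin: about 3 to 9 N of push all the way from there until home.
- eye_nominal (a point): On the loose half (x = 27.5, y = 82, z = 92 mm): MIDDLE position of the floating brass eye's top face. The eye (flat flange 34 mm wide, bore 12 mm, no chamfer, 14 mm long, its foot 3 mm above the lower knuckle) lies up to 4.2 mm off along x and y each, unmeasured: look or feel for it. It stays where left and shifts under about 0.7 N sideways.
- pin_home (a point): Where point pin_collar belongs when the pin is home: on the hinge axis, 17 mm above the mouth of the lower bore, level with the eye's top face.
- pin_collar (a point): On the pin: centre of the collar's underside, 44 mm above the tip.
- can_orange: Orange drink can, 53 mm wide, 134 mm tall; leave it alone. Origin at the centre of its underside.
- cup_plain: Plain whitish-grey plastic cup, 90 mm wide, 118 mm tall; leave it alone. Origin at the centre of its underside.
- bottle_pink: Pink paint bottle with black cap, 68 mm wide, 176 mm tall; leave it alone. Origin at the centre of its underside.
- spatula_lime: Lime green spatula, 176 mm long, lying flat; leave it alone. Origin at the centre of its underside.
- workbook: Thin red workbook, 140 x 190 x 6 mm, lying flat; leave it alone. Origin at the centre of its underside.

How it is judged:
On the way, in this order (a step that is already met when the one before it is completed fails the run):
1. the loose half stands on the bed, face to face with the standing half, cones in their sockets (x of loose_half in the frame of half_home between -0.003 and 0.003 m and y of loose_half in the frame of half_home between -0.003 and 0.003 m and z of loose_half in the frame of half_home between -0.002 and 0.003 m and angle between the x axis of loose_half and the x axis of standing_half, either way round below 0.05 rad and angle between loose_half's own z axis and vertical below 0.05 rad), for 0.2 s.
2. the pin's tip is through the eye and inside the lower bore (x of loose_half in the frame of half_home between -0.003 and 0.003 m and y of loose_half in the frame of half_home between -0.003 and 0.003 m and horizontal distance between pin and lower_bore below 0.004 m and z of pin in the frame of lower_bore below -0.004 m), for 0.1 s.
At the end, for the whole second after the job is handed in: The loose half stands on the bed within 3 mm of half_home each way (at most 2 mm low), square and upright to 0.05 rad; the pin is upright (0.08 rad), its pin_collar within 4 mm sideways of pin_home and 3 mm below to 2 mm above it; both at rest (all of step 1 and horizontal distance between pin_collar and pin_home below 0.004 m and z of pin_collar in the frame of pin_home between -0.003 and 0.002 m and angle between the z axis of pin and the z axis of standing_half, either way round below 0.08 rad and linear speed of each of pin, loose_half below 0.01 m/s); the robot touches nothing.
It fails at once if the pin is pressed on either mould half with more than 30 N (contact force between pin and loose_half above 30 N or contact force between pin and standing_half above 30 N).
It fails at once if the loose half is pressed against the standing half with more than 30 N (contact force between loose_half and standing_half above 30 N).
It fails at once if the loose half is tipped by more than 0.4 rad (angle between loose_half's own z axis and vertical above 0.4 rad).
It fails at once if a bystander (orange can, pink bottle, spatula, workbook) is moved by more than 25 mm (distance of any of can_orange, bottle_pink, spatula_lime, workbook from where it was at the start of the episode above 0.025 m).
It also fails if it takes over 72 s, if anything falls off the work surface, if the arm or the gripper's body presses on something with over 40 N, if the wrist force passes 120 N, or if a joint passes its speed limit or range.

## Robot

A 7-joint arm with a two-finger parallel gripper is mounted at the origin on the work surface; the furniture and walls round the work are solid. World frame = base frame: x ahead of the robot, y to its left, z up, the work surface at z = 0. Lengths are in m, angles in rad, forces in N, time in s.
With the tool pointing down it reaches from about 0.4 to 0.85 m from the base axis. Payload 10.4 kg.
Tool frame: the origin (TCP) lies midway between the tips of the shut fingers; the grasp point (between the pads) lies 19 mm behind it; z points along the fingers, y is the line along which they close (so a half turn about z gives the same grasp; the last joint's range is limited). The gripper opens to 87 mm and grips with 3 to 60 N. Pads are 19 mm wide; open, the fingers measure 117 mm over their backs; the gripper's body (75 mm by 190 mm) begins 51 mm behind the grasp point.
Start: joints at [-1.202, 0.332, -0.065, 1.46, 0.022, 1.35, -0.088], TCP at [0.239, 0.578, 0.223] pointing down, gripper open.
Joint ranges: [-2.6, 2.6], [-0.5, 2.12], [-1.47, 1.34], [0.16, 2.42], [-1.27, 4.41], [0.06, 2.06], [-2.6, 2.6]. Speed limits (rad/s): [2.22, 2.22, 2.79, 2.79, 3.14, 3.14, 3.14].

## Interface

Orientations are given as a unit quaternion [x, y, z, w].
In Python, from bench import r gives the robot as it stands.
- The arm moves only by the tool arm_command, never from a script. Its arguments are lists of equal length, an entry for each row: "xyz": the shift along the world's x, y, z in m, a list of three; "rot": the turn, a rotation vector about the world's x, y, z in rad, a list of three. In form: {"xyz": [[tx, ty, tz], ...], "rot": [[ax, ay, az], ...]}. A call has 1 to 20 rows; each row is the pose to reach, as a shift and turn from the pose commanded when the call began; what a row does not reach only later rows make up. A row lasts 1/12 s, in which the tool goes at most 41.7 mm and 7.16 degrees, less where a joint would pass 70% of its speed; a pose out of reach is approached as far as the arm can. A call with a gripper value outside its range is refused whole. "grip" is the opening, from 0 (shut) to 1 (fully open), set as the call begins (left out, the last holds). The fingers move at their own pace and stop on an object; "squeeze" is the grip in N (left out, the last holds). Time passes only in rows, so rows that repeat a pose let the fingers close. It gives the time, the measured TCP pose, the force, the opening and the grip force at its end, in the units of the state.
- r.read_state(): the state, without advancing time (a new reading comes with each control period).
- r.camera(name): name is "scene" or "top" or "wrist"; returns the picture (384x512x3 uint8, red, green, blue); there is no depth.
- r.camera_model(name): a dict with "fx", "fy", "cx", "cy" (pixels), "T" (4x4, takes a point from camera to world coordinates). Camera axes: x right, y up, looking along -z (the intrinsics and any distortion apply to the point x, -y, -z); pixel columns grow to the right and rows downward; lengths in m; the calibration is good to about 2 mm. A picture is of the moment at which its call begins: read the wrist's pose just before it. camera_model takes no time and is no camera call; for the wrist camera it gives the pose at the moment of the call.
- r.close_job(): hands the job in; it is judged then, once.
Trained networks look in the newest picture that a camera, given by its name, has taken for a name from the list of things; names that differ only in an ending like _2 or _b are one class to them, and where a whole thing is asked for, a point or a joint stands for the part that bears it (a point fixed in the world has none). Each returns a list of dicts, best first, with "conf" (0 to 1); they miss things now and then, are a little off and sometimes report something else, mostly with a low value. They report only what shows in the picture. A call takes as long as a camera call.
- r.look_for(label, camera): "at" ([x, y, z] in m, in the coordinates of the camera as it stood for that picture, good to about 4 mm: the middle of the surface that is visible of it).
- r.spot_point(label, camera): "at" ([x, y, z] in m, in the coordinates of the camera as it stood for that picture, good to about 4 mm: a listed point, or the origin of a listed thing).
The state is a dict: "time": time; "joint_positions": joint angles; "joint_vel": joint speeds; "joint_torque": joint torques, N m; "ee_pos": TCP position; "eef_rot": TCP orientation; "ft_force": force on the tool from outside, world axes, zero at the start; "torque": the same for the moment, N m; "width": finger opening in m; "grip_force": force on a finger pad.
Only numpy, scipy, OpenCV 4.12 (cv2) and the standard library are available. Lean on these libraries where they do the work, as an engineer would, in place of code of your own. Each camera call takes 0.05 s, during which the arm holds its last target. There are 200 camera calls.

## Working session

There is one attempt and no reset: what is moved stays moved. The work goes in short steps, Python scripts to look and compute and a tool call to move; the robot and the scene stay as the last step left them, time stands still between calls to the robot, and variables do not carry over. Pictures are saved under pics/ and viewed, at most 11 in all, crops included, and the job is handed in when it is done.

Besides the shell and the picture viewer there is one more tool, called by a JSON object that holds its "fn" and its "kwargs". arm_command: Moves the arm, as the interface text tells. Its arguments: {"type":"object","properties":{"xyz":{"type":"array"},"rot":{"type":"array"},"grip":{"type":"number"},"squeeze":{"type":"number"}},"required":["xyz","rot"]}

```bash
mkdir -p pics; ls
cat > h.py <<'E'
import numpy as np, cv2
from bench import r
from scipy.spatial.transform import Rotation as R
def W(cam,p): 
    T=np.array(r.camera_model(cam)["T"]); return T[:3,:3]@np.array(p)+T[:3,3]
def px(cam,P):
    m=r.camera_model(cam);T=np.array(m["T"]);q=T[:3,:3].T@(np.array(P)-T[:3,3])
    return np.array([m["cx"]+m["fx"]*q[0]/-q[2], m["cy"]-m["fy"]*q[1]/-q[2]])
def ray(cam,u,v,z):
    m=r.camera_model(cam);T=np.array(m["T"])
    d=T[:3,:3]@np.array([(u-m["cx"])/m["fx"],-(v-m["cy"])/m["fy"],-1]);o=T[:3,3]
    return o+d*(z-o[2])/d[2]
def save(cam,n):
    im=np.array(r.camera(cam)); cv2.imwrite(f"pics/{n}.png",im[:,:,::-1]); return im
E
python3 - <<'E'
from h import *
for c in ["scene","top"]:
    save(c,c+"0"); m=r.camera_model(c); print(c,{k:(np.round(v,3).tolist()) for k,v in m.items() if k!='T' and not isinstance(v,str)},np.round(m['T'],3).tolist())
    for l in ["tab","pin","half_home","lower_bore","eye_nominal","loose_half","standing_half","pin_block","bottle_pink","can_orange","cup_plain"]:
        for d in r.spot_point(l,c)[:1]: print(l,np.round(W(c,d["at"]),4),round(d["conf"],2))
s=r.read_state();print(s["time"],s["ee_pos"],s["eef_rot"])
a=cv2.imread("pics/scene0.png");b=cv2.imread("pics/top0.png")
E
```

```text
pics
scene {'fx': 423.121, 'fy': 423.121, 'cx': 254.964, 'cy': 190.187} [[0.873, 0.359, -0.331, 0.093], [-0.488, 0.622, -0.612, -0.72], [-0.014, 0.696, 0.718, 1.001], [0.0, 0.0, 0.0, 1.0]]
tab [0.5112 0.2403 0.1291] 0.98
pin [ 0.5307 -0.2715  0.0052] 0.55
half_home [ 0.532  -0.062   0.0143] 0.91
lower_bore [0.5468 0.0236 0.0882] 0.96
eye_nominal [0.5721 0.3116 0.0888] 0.88
loose_half [0.526  0.2365 0.0017] 0.75
standing_half [ 0.5485 -0.0627 -0.0027] 0.58
pin_block [ 0.5358 -0.3007 -0.0042] 0.93
bottle_pink [ 0.7081  0.358  -0.0012] 0.72
can_orange [ 3.414e-01 -1.825e-01  1.000e-04] 0.79
cup_plain [ 0.3489  0.1302 -0.0052] 0.86
top {'fx': 371.072, 'fy': 371.072, 'cx': 257.623, 'cy': 191.932} [[-0.002, 0.986, -0.167, 0.309], [-1.0, -0.005, -0.02, 0.028], [-0.02, 0.167, 0.986, 1.141], [0.0, 0.0, 0.0, 1.0]]
tab [0.5106 0.2403 0.1292] 0.67
pin [ 0.5316 -0.2768  0.0071] 0.49
half_home [ 0.5304 -0.0652  0.0113] 0.98
lower_bore [0.5438 0.0186 0.0866] 0.91
eye_nominal [0.5695 0.3114 0.0937] 0.87
loose_half [ 0.5267  0.2318 -0.0048] 0.55
standing_half [0.571  0.3105 0.0943] 0.73
pin_block [ 0.5366 -0.3064 -0.0011] 0.74
bottle_pink [ 0.708   0.3526 -0.0017] 0.97
can_orange [ 0.344  -0.1823  0.0016] 0.84
cup_plain [ 0.3544  0.1327 -0.002 ] 0.71
1.2 [0.23864709 0.57769332 0.22259145] [1.94645838e-01 9.80873586e-01 7.83402458e-05 1.14552491e-05]
```

View pics/scene0.png

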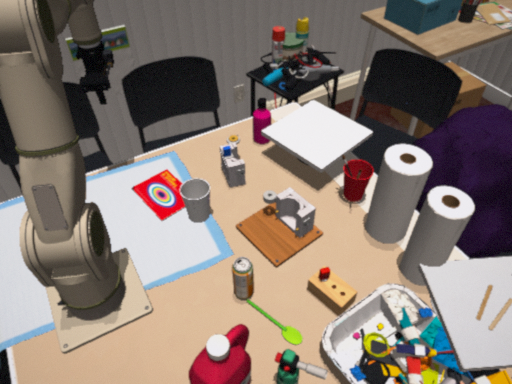

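View pics/top0.png

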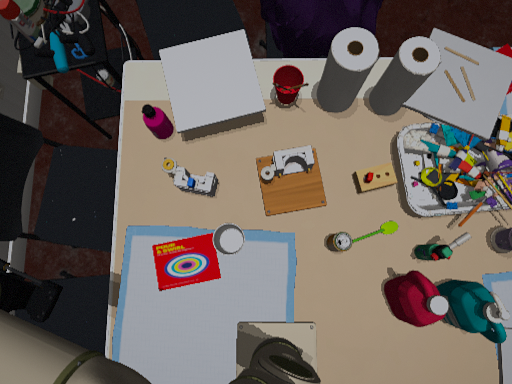

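The scene view shows the loose half at about (233,165), the bed and standing half at (283,225), and the pin block at (332,288) with the red grip at (325,272). The top view agrees: loose half (192,180), eye (169,163), lower knuckle (267,173), pin (370,177). Next I'll move above the loose half for a closer look.

{"fn": "arm_command", "kwargs": {"xyz": [[0.03,-0.03,0.04],[0.06,-0.06,0.08],[0.09,-0.09,0.09],[0.12,-0.12,0.09],[0.14,-0.15,0.09],[0.16,-0.18,0.09],[0.18,-0.21,0.09],[0.2,-0.24,0.09],[0.22,-0.27,0.09],[0.24,-0.3,0.09],[0.26,-0.32,0.09],[0.27,-0.337,0.09],[0.27,-0.337,0.09],[0.27,-0.337,0.09],[0.27,-0.337,0.09]], "rot": [[0,0,0],[0,0,0],[0,0,0],[0,0,0],[0,0,0],[0,0,0],[0,0,0],[0,0,0],[0,0,0],[0,0,0],[0,0,0],[0,0,0],[0,0,0],[0,0,0],[0,0,0]], "grip": 1}}

```text
time: 2.45
ee_pos: [0.5081, 0.2415, 0.3125]
eef_rot: [0.194, 0.981, 0.0, -0.0]
ft_force: [0.3, 1.0, -0.4]
width: 0.0869
grip_force: 0.0
```

Run:
```python
from h import *
s=r.read_state();print(s["time"],s["ee_pos"],R.from_quat(s["eef_rot"]).as_matrix().round(3).tolist())
save("wrist","w1");print(np.round(r.camera_model("wrist")["T"],3).tolist(),r.camera_model("wrist")["fx"])
for l in ["tab","eye_nominal","loose_half"]:
    for d in r.spot_point(l,"wrist")[:1]: 
        P=W("wrist",d["at"]);print(l,P.round(4),round(d["conf"],2),px("wrist",P))
```

```text
2.45 [0.50813798 0.24154656 0.31254255] [[-0.925, 0.381, -0.0], [0.381, 0.925, 0.0], [0.0, 0.0, -1.0]]
[[0.379, -0.897, -0.228, 0.446], [0.925, 0.368, 0.093, 0.268], [0.0, -0.246, 0.969, 0.475], [0.0, 0.0, 0.0, 1.0]] 295.37306195616367
tab [0.5109 0.2433 0.1256] 0.6 [256.94331475 180.7167493 ]
loose_half [ 0.5283  0.2397 -0.0008] 0.9 [258.69378082 175.8690691 ]
```

View pics/w1.png

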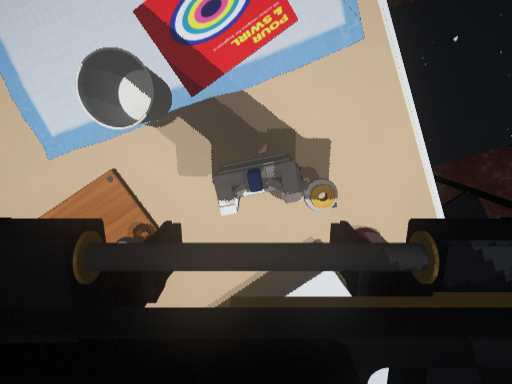

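The wrist view shows the tab at (256,181), the eye at (322,195), and the block's back edge running from (213,171) to (297,153). I'll refine the tab position and yaw from an enlarged crop.

Run:
```python
from h import *
im=cv2.imread("pics/w1.png")
c=cv2.resize(im[140:225,200:350],None,fx=5,fy=5,interpolation=cv2.INTER_CUBIC);cv2.imwrite("pics/w1c.png",c)
hsv=cv2.cvtColor(im,cv2.COLOR_BGR2HSV);m=cv2.inRange(hsv,(105,120,20),(130,255,255));m[:150]=0;m[215:]=0;m[:,:220]=0;m[:,290:]=0
p=cv2.findNonZero(m);print(len(p),cv2.boundingRect(p),cv2.minAreaRect(p))
```

```text
68 (249, 172, 12, 18) ((255.50001525878906, 181.5), (17.076295852661133, 9.486830711364746), 71.56504821777344)
```

View pics/w1c.png

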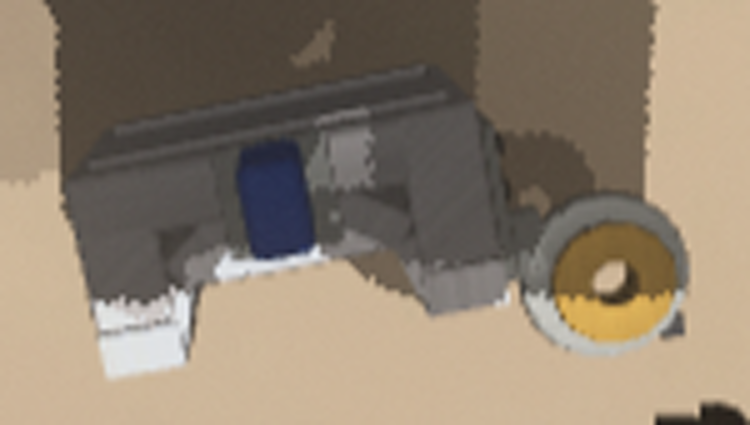

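Run:
```python
from h import *
f=lambda x,y,z:ray("wrist",200+x/5-.4,140+y/5-.4,z)
a,b=f(70,180,.095),f(475,100,.095);d=b-a;print("edge",a,b,np.linalg.norm(d),"y axis deg",np.degrees(np.arctan2(d[1],d[0])))
print("tab",f(278,200,.129), [f(*q,.129).round(4).tolist() for q in [(240,160),(300,142),(312,250),(258,258)]])
k=f(606,273,.089);e=f(615.5,282,.092);print("kn",k,"eye",e)
t=f(278,200,.129);
for yaw in [-20,-21,-22,-23]:
    c,s=np.cos(np.radians(yaw)),np.sin(np.radians(yaw));M=np.array([[c,-s],[s,c]])
    print(yaw,"loose frame: knuckle",M.T@(k-t)[:2],"eye-k",M.T@(e-k)[:2], "back edge mid",M.T@((a+b)/2-t)[:2])
```

```text
edge [0.48904861 0.19110247 0.095     ] [0.50954054 0.29612217 0.095     ] 0.10700026611445088 y axis deg 78.95890746474403
tab [0.5083675  0.24184777 0.129     ] [[0.496, 0.2372, 0.129], [0.4975, 0.2519, 0.129], [0.5228, 0.2448, 0.129], [0.5197, 0.232, 0.129]]
kn [0.56761053 0.31292337 0.089     ] eye [0.56997192 0.3141088  0.092     ]
-20 loose frame: knuckle [0.03136095 0.08705153] eye-k [0.00181354 0.00192159] back edge mid [-0.00912927 -0.00144498]
-21 loose frame: knuckle [0.02983691 0.08758559] eye-k [0.00177973 0.00195295] back edge mid [-0.00910267 -0.00160409]
-22 loose frame: knuckle [0.02830379 0.08809298] eye-k [0.00174538 0.00198371] back edge mid [-0.00907328 -0.00176271]
-23 loose frame: knuckle [0.02676205 0.08857353] eye-k [0.00171049 0.00201387] back edge mid [-0.00904114 -0.00192079]
```

```bash
cat >> h.py <<'E'
from scipy.optimize import least_squares
def fit(cam,L,uv,x0):
    g=lambda p:np.c_[R.from_euler('z',p[2]).apply(np.array(L,float)/1000)+[p[0],p[1],p[3] if len(p)>3 else 0]]
    s=least_squares(lambda p:np.ravel([px(cam,q)-u for q,u in zip(g(p),uv)]),x0,loss='soft_l1');return s.x,s.fun
E
python3 - <<'E'
from h import *
L=[(-27.5,-55,95),(-27.5,55,95),(27.5,-55,95),(27.5,55,95),(27.5,82,89),(-27.5,-55,0),(-27.5,55,0)]
C=[(70,180),(475,100),(108,378),(508,298),(606,273),(110,130),(430,68)]
uv=[(200+x/5-.4,140+y/5-.4) for x,y in C]
x,res=fit("wrist",L,uv,[.527,.235,-.2]);print(x,np.degrees(x[2]),res.round(1))
M=R.from_euler('z',x[2])
print("tab rel",M.inv().apply(ray("wrist",255.2,179.6,.129)-[x[0],x[1],0]), "eye rel",M.inv().apply(ray("wrist",200+615.5/5-.4,140+282/5-.4,.092)-[x[0],x[1],0]))
# bed corners in top
im=cv2.imread("pics/top0.png");hsv=cv2.cvtColor(im,cv2.COLOR_BGR2HSV)
m=cv2.inRange(hsv,(5,120,60),(16,255,220));m[:140]=0;m[220:]=0;m[:,:250]=0;m[:,335:]=0
n,l,st,_=cv2.connectedComponentsWithStats(m);i=1+st[1:,4].argmax();ys,xs=np.nonzero(l==i)
p=np.c_[xs,ys].astype(np.int32);h=cv2.convexHull(p);q=cv2.approxPolyDP(h,4,True)[:,0];print(q.tolist());print([ray("top",*a,.014).round(4)[:2].tolist() for a in q])
E
```

```text
[ 0.52590116  0.23742926 -0.18911931] -10.835738112968443 [-1.9  0.4  0.3 -0.4  0.   0.2  0.6  0.5  0.1  0.5 -1.5 -0.3  1.6 -1.5]
tab rel [-0.01805169  0.0010435   0.129     ] eye rel [0.0288697 0.0835974 0.092    ]
[[326, 204], [266, 215], [256, 159], [314, 148]]
[[0.4613, -0.1579], [0.4283, 0.0255], [0.6043, 0.0558], [0.6385, -0.1261]]
```

Good fit: loose half at (0.526, 0.2375), yaw −10.8°, with the tab 18 mm behind its origin. The bed yaw is about +10.2°. I'll grasp the tab.

{"fn": "arm_command", "kwargs": {"xyz": [[0.001,0,-0.03],[0.001,0,-0.06],[0.001,0,-0.09],[0.001,0,-0.12],[0.001,0,-0.15],[0.001,0,-0.175],[0.001,0,-0.195],[0.001,0,-0.205],[0.001,0,-0.211],[0.001,0,-0.211]], "rot": [[0,0,0.05],[0,0,0.1],[0,0,0.15],[0,0,0.2],[0,0,0.2],[0,0,0.2],[0,0,0.2],[0,0,0.2],[0,0,0.2],[0,0,0.2]]}}

```text
time: 3.48
ee_pos: [0.5092, 0.2409, 0.101]
eef_rot: [0.095, 0.995, -0.0, -0.0]
ft_force: [-0.1, 0.1, 0.6]
width: 0.0873
grip_force: 0.0
```

{"fn": "arm_command", "kwargs": {"xyz": [[0,0,0],[0,0,0],[0,0,0],[0,0,0],[0,0,0],[0,0,0],[0,0,0],[0,0,0]], "rot": [[0,0,0],[0,0,0],[0,0,0],[0,0,0],[0,0,0],[0,0,0],[0,0,0],[0,0,0]], "grip": 0, "squeeze": 40}}

```text
time: 4.15
ee_pos: [0.5096, 0.2407, 0.1016]
eef_rot: [0.096, 0.995, 0.0, -0.0]
ft_force: [-0.5, -0.2, -0.5]
width: 0.0417
grip_force: 0.0
```

{"fn": "arm_command", "kwargs": {"xyz": [[0,0,0],[0,0,0],[0,0,0],[0,0,0],[0,0,0],[0,0,0],[0,0,0],[0,0,0.01],[0,0,0.02],[0,0,0.03],[0,0,0.03]], "rot": [[0,0,0],[0,0,0],[0,0,0],[0,0,0],[0,0,0],[0,0,0],[0,0,0],[0,0,0],[0,0,0],[0,0,0],[0,0,0]]}}

```text
time: 5.07
ee_pos: [0.5109, 0.2414, 0.1343]
eef_rot: [0.096, 0.995, 0.001, 0.001]
ft_force: [1.4, 0.4, -6.4]
width: 0.0156
grip_force: 40.0
```

{"fn": "arm_command", "kwargs": {"xyz": [[0,0,0.03],[0,0,0.06],[0,-0.02,0.085],[0,-0.05,0.095],[-0.005,-0.08,0.1],[-0.01,-0.11,0.1],[-0.015,-0.14,0.1],[-0.02,-0.17,0.1],[-0.025,-0.2,0.1],[-0.03,-0.23,0.1],[-0.03,-0.26,0.1],[-0.03,-0.285,0.1],[-0.03,-0.3,0.1],[-0.03,-0.31,0.1],[-0.03,-0.31,0.1],[-0.03,-0.31,0.1]], "rot": [[0,0,0],[0,0,0],[0,0,0.04],[0,0,0.08],[0,0,0.12],[0,0,0.16],[0,0,0.2],[0,0,0.24],[0,0,0.28],[0,0,0.32],[0,0,0.36],[0,0,0.367],[0,0,0.367],[0,0,0.367],[0,0,0.367],[0,0,0.367]]}}

```text
time: 6.4
ee_pos: [0.4797, -0.0688, 0.2316]
eef_rot: [-0.087, 0.996, 0.0, 0.0]
ft_force: [0.7, 0.6, -7.6]
width: 0.0157
grip_force: 40.0
```

Run:
```python
from h import *
s=r.read_state();print(s["time"],s["ee_pos"],R.from_quat(s["eef_rot"]).as_matrix().round(3).tolist())
save("wrist","w2")
for c in ["wrist","top"]:
  if c=="top": save("top","t2")
  for l in ["tab","half_home","lower_bore","eye_nominal","loose_half"]:
    for d in r.spot_point(l,c)[:1]: 
        P=W(c,d["at"]);print(c,l,P.round(4),round(d["conf"],2),px(c,P).round(1))
a=cv2.imread("pics/w2.png");b=cv2.imread("pics/t2.png")[120:225,190:350]
cv2.imwrite("pics/m2.png",np.vstack([cv2.resize(a[:240],(640,300)),cv2.resize(b,(457,300)).copy() if 0 else cv2.copyMakeBorder(cv2.resize(b,(457,300)),0,0,0,183,0)]))
```

```text
6.4 [ 0.4796674  -0.06881651  0.23159839] [[-0.985, -0.174, 0.0], [-0.174, 0.985, 0.001], [-0.0, 0.001, -1.0]]
wrist tab [ 0.48   -0.0678  0.257 ] 0.68 [253.9 258.8]
wrist loose_half [ 0.4982 -0.063   0.1306] 0.91 [256.8 216.1]
top half_home [0.5451 0.0207 0.1042] 0.65 [267.5 171. ]
top lower_bore [0.5452 0.0218 0.0865] 0.64 [267.1 172.3]
top eye_nominal [0.5119 0.0185 0.2231] 0.78 [268.7 173.3]
top loose_half [ 0.496  -0.0692  0.1289] 0.65 [300.1 186.1]
```

View pics/m2.png

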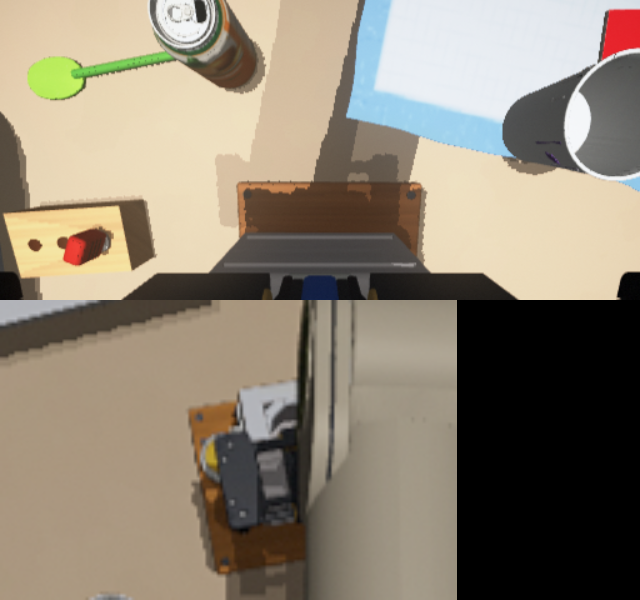

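Combined view: in the wrist half, the bed's near corners are at (238,183) and (423,183), the loose half's lower back edge runs (247,235)–(393,235), and the two are parallel. The pin grip is at (87,245). I'll turn these into positions.

Run:
```python
from h import *
f=lambda x,y,z:ray("wrist",x/1.25-.1,y/1.25-.1,z)
a,b=f(238,183.5,.014),f(423,183.5,.014);d=b-a;yaw=np.arctan2(d[1],d[0])-np.pi/2
print("bed",a,b,np.linalg.norm(d),np.degrees(yaw))
M=R.from_euler('z',yaw);m=(a+b)/2;o=m-M.apply([-.105,.012,0]);print("origin",o,"home",o+M.apply([-.0175,0,0]),"bore",o+M.apply([.010,.082,0]))
p,q=f(247,235,.1306),f(393,235,.1306);e=q-p;print("loose",p,q,np.linalg.norm(e),np.degrees(np.arctan2(e[1],e[0]))-90)
m=(p+q)/2;print("loose origin",m+R.from_euler('z',np.arctan2(e[1],e[0])-np.pi/2).apply([.0275,0,0]))
print("pin",f(85,248,.134))
```

```text
bed [ 0.45926079 -0.15631317  0.014     ] [0.42625458 0.02915073 0.014     ] 0.18837798831175917 10.091035996845484
origin [ 0.54823595 -0.05699825  0.014     ] home [ 0.53100666 -0.06006448  0.014     ] bore [0.54371382 0.02548538 0.014     ]
loose [ 0.48098715 -0.1219396   0.1306    ] [ 0.46229728 -0.01693795  0.1306    ] 0.10665203596237491 10.092716417526319
loose origin [ 0.49871666 -0.06461963  0.1306    ]
pin [ 0.51039475 -0.23621915  0.134     ]
```

{"fn": "arm_command", "kwargs": {"xyz": [[0,-0.0015,-0.025],[0,-0.0015,-0.05],[0,-0.0015,-0.075],[0,-0.0015,-0.09],[0,-0.0015,-0.1],[0,-0.0015,-0.106],[0,-0.0015,-0.11],[0,-0.0015,-0.112],[0,-0.0015,-0.113],[0,-0.0015,-0.114],[0,-0.0015,-0.115],[0,-0.0015,-0.115]], "rot": [[0,0,0],[0,0,0],[0,0,0],[0,0,0],[0,0,0],[0,0,0],[0,0,0],[0,0,0],[0,0,0],[0,0,0],[0,0,0],[0,0,0]]}}

```text
time: 8.0
ee_pos: [0.4798, -0.0708, 0.1168]
eef_rot: [-0.088, 0.996, 0.0, 0.0]
ft_force: [-0.2, -0.1, -7.4]
width: 0.0158
grip_force: 40.0
```

{"fn": "arm_command", "kwargs": {"xyz": [[0,0,-0.001],[0,0,-0.001],[0,0,-0.001]], "rot": [[0,0,0],[0,0,0],[0,0,0]]}}

```text
time: 8.25
ee_pos: [0.4797, -0.0708, 0.1156]
eef_rot: [-0.088, 0.996, 0.0, 0.0]
ft_force: [-0.6, -0.2, -6.8]
width: 0.0159
grip_force: 40.0
```

Run:
```python
from h import *
s=r.read_state();print(s["ft_force"],s["ee_pos"])
im=save("wrist","w3");cv2.imwrite("pics/w3c.png",cv2.resize(im[60:240,80:400,::-1],None,fx=2.4,fy=2.4,interpolation=cv2.INTER_CUBIC))
```

```text
[-0.6463019  -0.23991988 -6.80518132] [ 0.47966254 -0.0708173   0.11563095]
```

View pics/w3c.png

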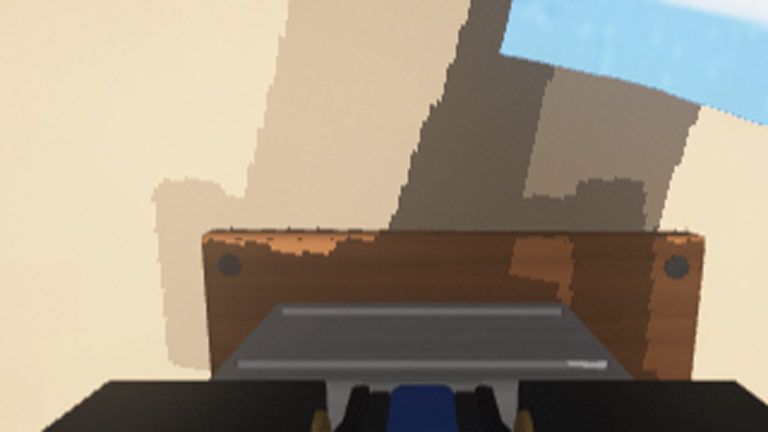

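The crop shows the bed's near corners at (203,235) and (704,235), and the loose half's foot edge from (281,304) to (562,304). By proportion the half is within about 0.3 mm sideways. Next I'll work out the remaining x gap.

Run:
```python
from h import *
f=lambda x,y,z=.014:ray("wrist",80+x/2.4-.3,60+y/2.4-.3,z)[:2]
a,b,p,q=f(203,235),f(704,235),f(281,304),f(562,304)
for u,v in[(a,b),(p,q)]:
    d=v-u;print(u,v,np.linalg.norm(d),np.degrees(np.arctan2(d[1],d[0]))-90)
d=(b-a)/np.linalg.norm(b-a);n=np.array([d[1],-d[0]]);print("gap x",(p-a)@n,(q-a)@n,"y",-.083+(p-a)@d,-.083+(q-a)@d)
```

```text
[ 0.45887403 -0.15632806] [0.42625231 0.02705899] 0.18626590474982074 10.086524410403314
[ 0.47987156 -0.12444068] [ 0.46112292 -0.01905584] 0.10703959823800899 10.087743376558535
gap x 0.02625761066050314 0.02625533339595384 y -0.05528286422366804 0.051756733990116585
```

{"fn": "arm_command", "kwargs": {"xyz": [[0.004,0.0007,0],[0.008,0.0014,0],[0.012,0.0021,0],[0.016,0.0028,0],[0.019,0.0034,0],[0.0215,0.0038,0],[0.0235,0.0042,0],[0.0235,0.0042,0]], "rot": [[0,0,0],[0,0,0],[0,0,0],[0,0,0],[0,0,0],[0,0,0],[0,0,0],[0,0,0]]}}

```text
time: 8.97
ee_pos: [0.5035, -0.0665, 0.1155]
eef_rot: [-0.088, 0.996, -0.0, 0.0]
ft_force: [-0.3, 0.0, -6.1]
width: 0.0154
grip_force: 40.0
```

{"fn": "arm_command", "kwargs": {"xyz": [[0.001,0.0002,0],[0.002,0.0004,0],[0.003,0.0005,0],[0.004,0.0007,0],[0.004,0.0007,0]], "rot": [[0,0,0],[0,0,0],[0,0,0],[0,0,0],[0,0,0]]}}

```text
time: 9.38
ee_pos: [0.5074, -0.0659, 0.1156]
eef_rot: [-0.088, 0.996, 0.0, 0.0]
ft_force: [0.6, 1.4, -6.1]
width: 0.0156
grip_force: 40.0
```

{"fn": "arm_command", "kwargs": {"xyz": [[0.001,0.0002,0],[0.002,0.0004,0],[0.003,0.0005,0],[0.003,0.0005,0]], "rot": [[0,0,0],[0,0,0],[0,0,0],[0,0,0]]}}

```text
time: 9.72
ee_pos: [0.5104, -0.0654, 0.1156]
eef_rot: [-0.088, 0.996, 0.0, 0.0]
ft_force: [1.2, -0.3, -7.6]
width: 0.0155
grip_force: 40.0
```

{"fn": "arm_command", "kwargs": {"xyz": [[0.0007,0.0001,0],[0.0014,0.0002,0],[0.0014,0.0002,0]], "rot": [[0,0,0],[0,0,0],[0,0,0]]}}

```text
time: 9.97
ee_pos: [0.5116, -0.0652, 0.1156]
eef_rot: [-0.087, 0.996, 0.0, -0.0]
ft_force: [0.3, 0.3, -6.8]
width: 0.0158
grip_force: 40.0
```

{"fn": "arm_command", "kwargs": {"xyz": [[0.0005,0.0001,0],[0.001,0.0002,0],[0.001,0.0002,0]], "rot": [[0,0,0],[0,0,0],[0,0,0]]}}

```text
time: 10.22
ee_pos: [0.5127, -0.065, 0.1156]
eef_rot: [-0.088, 0.996, 0.0, 0.0]
ft_force: [-0.7, -0.9, -6.8]
width: 0.0159
grip_force: 40.0
```

{"fn": "arm_command", "kwargs": {"xyz": [[0.0005,0.0001,0],[0.001,0.0002,0],[0.001,0.0002,0]], "rot": [[0,0,0],[0,0,0],[0,0,0]]}}

```text
time: 10.47
ee_pos: [0.5135, -0.0648, 0.1156]
eef_rot: [-0.087, 0.996, 0.0, -0.0]
ft_force: [0.0, 0.3, -7.2]
width: 0.0158
grip_force: 40.0
```

{"fn": "arm_command", "kwargs": {"xyz": [[0.0005,0.0001,0],[0.0005,0.0001,0],[0.0005,0.0001,0]], "rot": [[0,0,0],[0,0,0],[0,0,0]]}}

```text
time: 10.72
ee_pos: [0.5137, -0.0648, 0.1155]
eef_rot: [-0.087, 0.996, 0.0, -0.0]
ft_force: [-4.1, -0.2, -4.9]
width: 0.0156
grip_force: 40.0
```

{"fn": "arm_command", "kwargs": {"xyz": [[0.0002,0,-0.0005],[0.0002,0,-0.001],[0.0002,0,-0.001]], "rot": [[0,0,0],[0,0,0],[0,0,0]]}}

```text
time: 10.97
ee_pos: [0.5137, -0.065, 0.1153]
eef_rot: [-0.087, 0.996, 0.0, -0.001]
ft_force: [-9.3, -1.4, 5.8]
width: 0.0156
grip_force: 40.0
```

{"fn": "arm_command", "kwargs": {"xyz": [[0,0,-0.0005],[0,0,-0.0005],[0,0,-0.0005]], "rot": [[0,0,0],[0,0,0],[0,0,0]]}}

```text
time: 11.22
ee_pos: [0.5137, -0.065, 0.1153]
eef_rot: [-0.087, 0.996, 0.0, -0.0]
ft_force: [-12.1, 0.7, 11.1]
width: 0.0155
grip_force: 40.0
```

The half is seated, with contact on both the face and the bed. I'll relax, release and rise.

{"fn": "arm_command", "kwargs": {"xyz": [[-0.0005,0,0.001],[-0.0005,0,0.001],[-0.0005,0,0.001]], "rot": [[0,0,0],[0,0,0],[0,0,0]]}}

```text
time: 11.47
ee_pos: [0.5137, -0.065, 0.1154]
eef_rot: [-0.087, 0.996, -0.0, -0.0]
ft_force: [-5.4, -0.8, 0.6]
width: 0.0157
grip_force: 40.0
```

{"fn": "arm_command", "kwargs": {"xyz": [[0,0,0],[0,0,0],[0,0,0],[0,0,0],[0,0,0.005],[0,0,0.03],[0,0,0.06],[0,0,0.095],[0,0,0.13],[0,0,0.165],[0,0,0.2],[0,0,0.2],[0,0,0.2]], "rot": [[0,0,0],[0,0,0],[0,0,0],[0,0,0],[0,0,0],[0,0,0],[0,0,0],[0,0,0],[0,0,0],[0,0,0],[0,0,0],[0,0,0],[0,0,0]], "grip": 0.6}}

```text
time: 12.55
ee_pos: [0.5148, -0.0649, 0.3174]
eef_rot: [-0.087, 0.996, 0.0, 0.002]
ft_force: [0.2, -0.1, -0.9]
width: 0.0522
grip_force: 0.0
```

Run:
```python
from h import *
s=r.read_state();print(s["time"],s["ee_pos"])
im=save("wrist","w4");cv2.imwrite("pics/w4c.png",cv2.resize(im[100:260,140:360,::-1],None,fx=3.5,fy=3.5,interpolation=cv2.INTER_CUBIC))
for l in ["tab","half_home","lower_bore","eye_nominal","loose_half","standing_half"]:
    for d in r.spot_point(l,"wrist")[:1]: 
        P=W("wrist",d["at"]);print(l,P.round(4),round(d["conf"],2),px("wrist",P).round(1))
```

```text
12.55 [ 0.51475366 -0.06485612  0.31737909]
tab [ 0.5114 -0.0633  0.1376] 0.93 [256.2 178.7]
lower_bore [0.5382 0.0199 0.0798] 0.84 [311.6 200.3]
eye_nominal [0.545  0.0222 0.1049] 0.68 [315.7 210.5]
loose_half [ 0.5277 -0.0609  0.0117] 0.91 [255.7 174.3]
standing_half [ 0.5411 -0.0597 -0.0048] 0.78 [255.  180.4]
```

View pics/w4c.png

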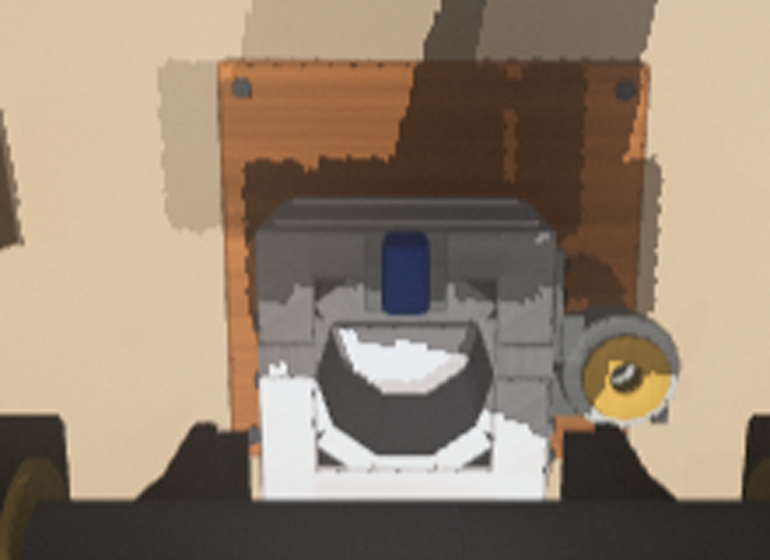

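The crop shows the halves closed flush, the tab at (406,272), the eye flange centred at about (627,377), and its bore at (626,375). I'll locate the eye relative to the tab and hinge.

Run:
```python
from h import *
f=lambda x,y,z:ray("wrist",140+x/3.5-.36,100+y/3.5-.36,z)
a,b=f(218,62,.014),f(648,62,.014);d=b-a;yaw=np.arctan2(d[1],d[0])-np.pi/2;print("bed",np.linalg.norm(d),np.degrees(yaw))
M=R.from_euler('z',yaw);o=(a+b)/2-M.apply([-.105,.012,0]);print("origin",o)
p,q=f(256,233,.109),f(555,233,.109);e=q-p;print("loose back edge",np.linalg.norm(e),np.degrees(np.arctan2(e[1],e[0]))-90)
lo=(p+q)/2+M.apply([.0275,0,0]);print("loose org",lo,"local",M.inv().apply(lo-o))
t=f(406,272,.143);print("tab",t,"rel loose",M.inv().apply(t-lo))
ey=f(627,377,.106);print("eye",ey,"rel loose",M.inv().apply(ey-lo),"rel tab",M.inv().apply(ey-t))
g=[.5137,-.0650,0]
print("bore from loose",lo+M.apply([.0275,.082,0]))
for x in [R.from_euler('z',yaw)]: print("eye via tcp grip+tab", np.array(g)+M.apply(M.inv().apply(ey-t)))
```

```text
bed 0.18596473082628595 10.083814781775953
origin [ 0.54504613 -0.05830773  0.014     ]
loose back edge 0.10694296644307859 10.08507142704751
loose org [ 0.52806566 -0.06121706  0.109     ] local [-0.01722756  0.0001087   0.095     ]
tab [ 0.50864092 -0.06450447  0.143     ] rel loose [-0.01970027  0.00016442  0.034     ]
eye [0.54019885 0.02494862 0.106     ] rel loose [ 0.02703239  0.08271027 -0.003     ] rel tab [ 0.04673266  0.08254584 -0.037     ]
bore from loose [0.5407836  0.02433119 0.109     ]
eye via tcp grip+tab [ 0.54525793  0.02445309 -0.037     ]
```

{"fn": "arm_command", "kwargs": {"xyz": [[0.003,-0.03,0],[0.006,-0.07,0],[0.009,-0.11,0],[0.012,-0.15,0],[0.014,-0.18,-0.02],[0.016,-0.2,-0.03],[0.016,-0.209,-0.04],[0.016,-0.209,-0.05],[0.016,-0.209,-0.05],[0.016,-0.209,-0.05]], "rot": [[0,0,0],[0,0,0],[0,0,0],[0,0,0],[0,0,0],[0,0,0],[0,0,0],[0,0,0],[0,0,0],[0,0,0]]}}

```text
time: 13.73
ee_pos: [0.5301, -0.2717, 0.2647]
eef_rot: [-0.089, 0.996, 0.001, -0.0]
ft_force: [0.0, 0.2, -0.0]
width: 0.0523
grip_force: 0.0
```

Run:
```python
from h import *
s=r.read_state();print(s["time"],s["ee_pos"])
im=save("wrist","w5");cv2.imwrite("pics/w5c.png",cv2.resize(im[90:260,150:370,::-1],None,fx=3.5,fy=3.5,interpolation=cv2.INTER_CUBIC))
for l in ["pin","pin_block","pin_collar"]:
    for d in r.spot_point(l,"wrist")[:1]: 
        P=W("wrist",d["at"]);print(l,P.round(4),round(d["conf"],2),px("wrist",P).round(1))
```

```text
13.7333 [ 0.53012435 -0.27171157  0.26472309]
pin [ 0.534  -0.2727  0.0079] 0.88 [254.1 171.3]
pin_block [ 0.5411 -0.3006 -0.0033] 0.97 [234.9 171.4]
```

View pics/w5c.png

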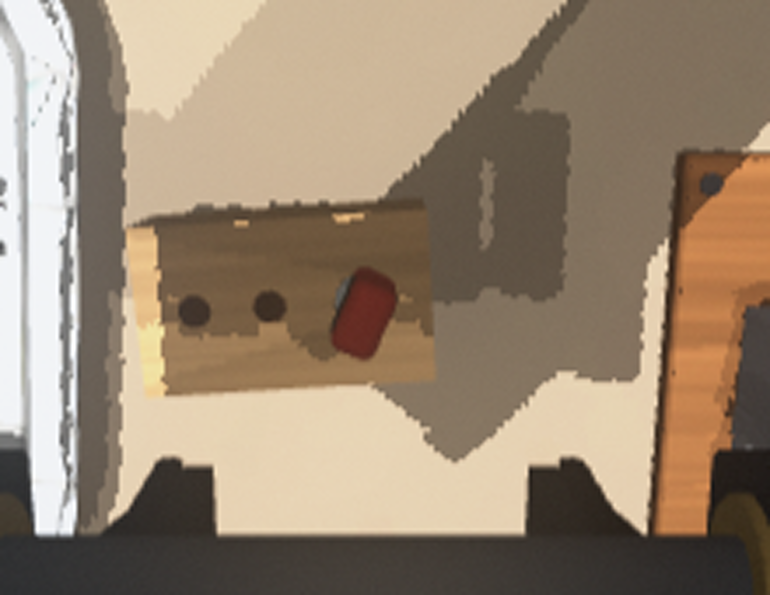

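The crop shows the tool block with the red grip top at about (365,312), turned relative to the block. I'll measure its centre and angle.

Run:
```python
from h import *
im=cv2.imread("pics/w5.png");hsv=cv2.cvtColor(im,cv2.COLOR_BGR2HSV)
m=cv2.inRange(hsv,(0,150,50),(6,255,255))|cv2.inRange(hsv,(172,150,50),(180,255,255));m[:150]=0;m[205:]=0;m[:,:235]=0;m[:,275:]=0
c=max(cv2.findContours(m,0,1)[0],key=cv2.contourArea)[:,0].astype(float)
P=np.array([ray("wrist",u,v,.09)[:2] for u,v in c],np.float32)*1000
(rc,rs,ra)=cv2.minAreaRect(P);b=cv2.boxPoints((rc,rs,ra));e=[b[1]-b[0],b[2]-b[1]];l=max(e,key=np.linalg.norm)
print(rc,rs,"long axis deg",np.degrees(np.arctan2(l[1],l[0])))
t=r.read_state();M=R.from_quat(t["eef_rot"]).as_matrix();print("tool y deg",np.degrees(np.arctan2(M[1,1],M[0,1])))
```

```text
(530.3262329101562, -273.8484191894531) (14.80831241607666, 27.061721801757812) long axis deg -12.989058
tool y deg 100.13857687634322
```

{"fn": "arm_command", "kwargs": {"xyz": [[0,0,-0.02],[0,-0.001,-0.05],[0,-0.002,-0.08],[0,-0.002,-0.11],[0,-0.002,-0.14],[0,-0.002,-0.165],[0,-0.002,-0.185],[0,-0.002,-0.199],[0,-0.002,-0.2065],[0,-0.002,-0.2065]], "rot": [[0,0,-0.1],[0,0,-0.2],[0,0,-0.3],[0,0,-0.4],[0,0,-0.4],[0,0,-0.4],[0,0,-0.4],[0,0,-0.4],[0,0,-0.4],[0,0,-0.4]]}}

```text
time: 14.77
ee_pos: [0.5294, -0.2749, 0.0575]
eef_rot: [0.112, 0.994, 0.0, -0.001]
ft_force: [-0.9, 0.0, -0.2]
width: 0.0524
grip_force: 0.0
```

{"fn": "arm_command", "kwargs": {"xyz": [[0,0,0],[0,0,0],[0,0,0],[0,0,0],[0,0,0],[0,0,0],[0,0,0],[0,0,0],[0,0,0],[0,0,0]], "rot": [[0,0,0],[0,0,0],[0,0,0],[0,0,0],[0,0,0],[0,0,0],[0,0,0],[0,0,0],[0,0,0],[0,0,0]], "grip": 0, "squeeze": 30}}

```text
time: 15.6
ee_pos: [0.5299, -0.2757, 0.0588]
eef_rot: [0.112, 0.994, 0.0, 0.0]
ft_force: [-0.4, 0.8, 4.3]
width: 0.0157
grip_force: 30.0
```

{"fn": "arm_command", "kwargs": {"xyz": [[0,0,0.02],[0,0,0.05],[0,0,0.08],[0,0.01,0.115],[0,0.03,0.145],[0,0.06,0.165],[0,0.1,0.165],[0.002,0.135,0.165],[0.004,0.17,0.165],[0.006,0.205,0.165],[0.008,0.24,0.165],[0.01,0.27,0.165],[0.012,0.29,0.15],[0.0125,0.3,0.135],[0.0125,0.3,0.125],[0.0125,0.3,0.122],[0.0125,0.3,0.122],[0.0125,0.3,0.122]], "rot": [[0,0,0],[0,0,0],[0,0,0],[0,0,0.05],[0,0,0.1],[0,0,0.15],[0,0,0.2],[0,0,0.25],[0,0,0.3],[0,0,0.35],[0,0,0.4],[0,0,0.4],[0,0,0.4],[0,0,0.4],[0,0,0.4],[0,0,0.4],[0,0,0.4],[0,0,0.4]]}}

```text
time: 17.1
ee_pos: [0.5424, 0.0227, 0.1811]
eef_rot: [-0.086, 0.996, -0.0, 0.0]
ft_force: [0.6, -0.5, -1.2]
width: 0.016
grip_force: 30.0
```

Run:
```python
from h import *
s=r.read_state();print(s["time"],s["ee_pos"],s["ft_force"])
im=save("wrist","w6");cv2.imwrite("pics/w6c.png",cv2.resize(im[160:290,180:340,::-1],None,fx=4.5,fy=4.5,interpolation=cv2.INTER_CUBIC))
p=np.array(s["ee_pos"]);t=p-[0,0,.052];print("tip px exp",px("wrist",t),"eye plane below",px("wrist",[p[0],p[1],.106]))
```

```text
17.1 [0.54243809 0.02266699 0.1810509 ] [ 0.6032825  -0.46472095 -1.24179417]
tip px exp [254.18601951 211.82146363] eye plane below [254.31423198 203.54984822]
```

View pics/w6c.png

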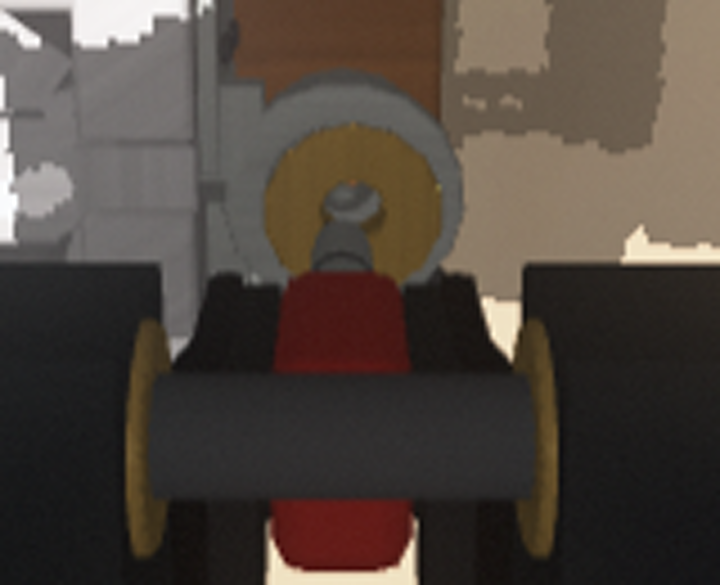

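The crop shows the pin tip at about (343,246), just in front of the brass eye, which is centred at about (353,210) and well visible. I'll work out the shift between them.

Run:
```python
from h import *
f=lambda x,y,z:ray("wrist",180+x/4.5-.39,160+y/4.5-.39,z)
e=f(353,210,.106);t=f(343,246,.129);print("eye",e,"tip",t,"shift",e-t)
# check predicted outlines
M=R.from_euler('z',np.radians(10.1))
cr=lambda P:((px("wrist",P)-[180,160]+.39)*4.5).round(0)
for n,c,rad in[("flange",e,.017),("bore",e,.006),("tip",t,.0045)]:
    print(n,[cr(c+M.apply(np.array(d)*rad)).tolist() for d in [(-1,0,0),(1,0,0),(0,-1,0),(0,1,0)]])
print("loose knuckle",[cr(np.array(e)*[1,1,0]+[0,0,.103]+M.apply(np.array(d)*.023)).tolist() for d in [(-1,0,0),(1,0,0),(0,-1,0),(0,1,0)]])
```

```text
eye [0.54423272 0.02615997 0.106     ] tip [0.54416444 0.02424089 0.129     ] shift [ 6.82800131e-05  1.91907539e-03 -2.30000000e-02]
flange [[353.0, 121.0], [353.0, 296.0], [262.0, 210.0], [444.0, 210.0]]
bore [[353.0, 179.0], [353.0, 241.0], [321.0, 210.0], [385.0, 210.0]]
tip [[343.0, 221.0], [343.0, 271.0], [316.0, 246.0], [370.0, 246.0]]
loose knuckle [[353.0, 85.0], [353.0, 320.0], [231.0, 206.0], [475.0, 205.0]]
```

{"fn": "arm_command", "kwargs": {"xyz": [[0,0.0019,-0.003],[0,0.0019,-0.008],[0,0.0019,-0.013],[0,0.0019,-0.017],[0,0.0019,-0.02],[0,0.0019,-0.022],[0,0.0019,-0.022]], "rot": [[0,0,0],[0,0,0],[0,0,0],[0,0,0],[0,0,0],[0,0,0],[0,0,0]]}}

```text
time: 17.73
ee_pos: [0.5421, 0.0261, 0.1581]
eef_rot: [-0.087, 0.996, -0.0, -0.0]
ft_force: [0.4, -0.1, -0.4]
width: 0.0156
grip_force: 30.0
```

{"fn": "arm_command", "kwargs": {"xyz": [[0,0,-0.001],[0,0,-0.002],[0,0,-0.003],[0,0,-0.003]], "rot": [[0,0,0],[0,0,0],[0,0,0],[0,0,0]]}}

```text
time: 18.07
ee_pos: [0.5423, 0.0262, 0.1555]
eef_rot: [-0.088, 0.996, 0.0, 0.0]
ft_force: [1.1, 0.0, -0.9]
width: 0.0159
grip_force: 30.0
```

{"fn": "arm_command", "kwargs": {"xyz": [[0,0,-0.001],[0,0,-0.002],[0,0,-0.003],[0,0,-0.003]], "rot": [[0,0,0],[0,0,0],[0,0,0],[0,0,0]]}}

```text
time: 18.4
ee_pos: [0.5422, 0.0261, 0.1524]
eef_rot: [-0.087, 0.996, 0.0, -0.0]
ft_force: [1.3, -1.0, -0.7]
width: 0.0156
grip_force: 30.0
```

{"fn": "arm_command", "kwargs": {"xyz": [[0,0,-0.001],[0,0,-0.002],[0,0,-0.003],[0,0,-0.003]], "rot": [[0,0,0],[0,0,0],[0,0,0],[0,0,0]]}}

```text
time: 18.73
ee_pos: [0.5422, 0.0261, 0.1494]
eef_rot: [-0.087, 0.996, -0.0, -0.0]
ft_force: [0.7, -0.8, -1.6]
width: 0.0157
grip_force: 30.0
```

The pin is in the eye. Now I'll slide the eye toward the hinge axis and descend.

{"fn": "arm_command", "kwargs": {"xyz": [[-0.0005,-0.0007,0],[-0.001,-0.0014,-0.001],[-0.0015,-0.0021,-0.002],[-0.0019,-0.0028,-0.003],[-0.0019,-0.0028,-0.005],[-0.0019,-0.0028,-0.006],[-0.0019,-0.0028,-0.006]], "rot": [[0,0,0],[0,0,0],[0,0,0],[0,0,0],[0,0,0],[0,0,0],[0,0,0]]}}

```text
time: 19.32
ee_pos: [0.5402, 0.0234, 0.1432]
eef_rot: [-0.088, 0.996, 0.0, -0.0]
ft_force: [0.2, -0.3, -0.8]
width: 0.0155
grip_force: 30.0
```

{"fn": "arm_command", "kwargs": {"xyz": [[0,0,-0.001],[0,0,-0.002],[0,0,-0.003],[0,0,-0.003]], "rot": [[0,0,0],[0,0,0],[0,0,0],[0,0,0]]}}

```text
time: 19.65
ee_pos: [0.5405, 0.0232, 0.1405]
eef_rot: [-0.087, 0.996, -0.0, 0.0]
ft_force: [1.8, -0.4, -0.6]
width: 0.0156
grip_force: 30.0
```

{"fn": "arm_command", "kwargs": {"xyz": [[0,0,-0.0007],[0,0,-0.0014],[0,0,-0.0014]], "rot": [[0,0,0],[0,0,0],[0,0,0]]}}

```text
time: 19.9
ee_pos: [0.5405, 0.0232, 0.1392]
eef_rot: [-0.087, 0.996, -0.0, 0.0]
ft_force: [1.3, -0.4, -1.1]
width: 0.0158
grip_force: 30.0
```

{"fn": "arm_command", "kwargs": {"xyz": [[0,0,-0.0007],[0,0,-0.0014],[0,0,-0.0014]], "rot": [[0,0,0],[0,0,0],[0,0,0]]}}

```text
time: 20.15
ee_pos: [0.5405, 0.0232, 0.1377]
eef_rot: [-0.087, 0.996, -0.0, 0.0]
ft_force: [2.4, -0.9, 0.8]
width: 0.0159
grip_force: 30.0
```

{"fn": "arm_command", "kwargs": {"xyz": [[0.0003,0,-0.0007],[0.0006,-0.0002,-0.0014],[0.0006,-0.0002,-0.0014]], "rot": [[0,0,0],[0,0,0],[0,0,0]]}}

```text
time: 20.4
ee_pos: [0.5407, 0.0232, 0.1361]
eef_rot: [-0.088, 0.996, 0.0, -0.0]
ft_force: [1.1, -0.7, -0.7]
width: 0.0159
grip_force: 30.0
```

{"fn": "arm_command", "kwargs": {"xyz": [[0,0,-0.0007],[0,0,-0.0014],[0,0,-0.0014]], "rot": [[0,0,0],[0,0,0],[0,0,0]]}}

```text
time: 20.65
ee_pos: [0.5408, 0.0232, 0.1347]
eef_rot: [-0.088, 0.996, 0.0, -0.0]
ft_force: [0.7, -0.5, -0.7]
width: 0.0159
grip_force: 30.0
```

{"fn": "arm_command", "kwargs": {"xyz": [[0,0,-0.001],[0,0,-0.002],[0,0,-0.003],[0,0,-0.003]], "rot": [[0,0,0],[0,0,0],[0,0,0],[0,0,0]]}}

```text
time: 20.98
ee_pos: [0.5411, 0.0233, 0.132]
eef_rot: [-0.088, 0.996, 0.0, 0.0]
ft_force: [1.3, 1.1, 0.3]
width: 0.0156
grip_force: 30.0
```

{"fn": "arm_command", "kwargs": {"xyz": [[0,0,-0.001],[0,0,-0.002],[0,0,-0.003],[0,0,-0.003]], "rot": [[0,0,0],[0,0,0],[0,0,0],[0,0,0]]}}

```text
time: 21.32
ee_pos: [0.5414, 0.0235, 0.129]
eef_rot: [-0.088, 0.996, 0.0, 0.0]
ft_force: [3.4, 2.0, -0.4]
width: 0.0158
grip_force: 30.0
```

{"fn": "arm_command", "kwargs": {"xyz": [[0.0005,0.0003,-0.001],[0.0008,0.0005,-0.002],[0.0008,0.0005,-0.003],[0.0008,0.0005,-0.003]], "rot": [[0,0,0],[0,0,0],[0,0,0],[0,0,0]]}}

```text
time: 21.65
ee_pos: [0.5415, 0.0239, 0.1255]
eef_rot: [-0.088, 0.996, 0.0, -0.0]
ft_force: [3.2, 1.7, -2.7]
width: 0.0162
grip_force: 30.0
```

{"fn": "arm_command", "kwargs": {"xyz": [[0,0,-0.001],[0,0,-0.002],[0,0,-0.003],[0,0,-0.003]], "rot": [[0,0,0],[0,0,0],[0,0,0],[0,0,0]]}}

```text
time: 21.98
ee_pos: [0.5415, 0.0236, 0.1225]
eef_rot: [-0.087, 0.996, -0.0, -0.0]
ft_force: [3.8, 1.9, -5.9]
width: 0.0157
grip_force: 30.0
```

Run:
```python
from h import *
im=save("wrist","w7");s=r.read_state();print(s["ft_force"],s["torque"],s["ee_pos"],s["time"])
a=cv2.resize(im[150:300,170:350,::-1],None,fx=3.6,fy=3.6,interpolation=cv2.INTER_CUBIC);cv2.imwrite("pics/w7c.png",a)
```

```text
[ 3.74369646  2.08916216 -2.53586416] [ 0.59009665 -0.91729415 -0.05084154] [0.54157116 0.02362239 0.12253266] 22.0333
```

View pics/w7c.png

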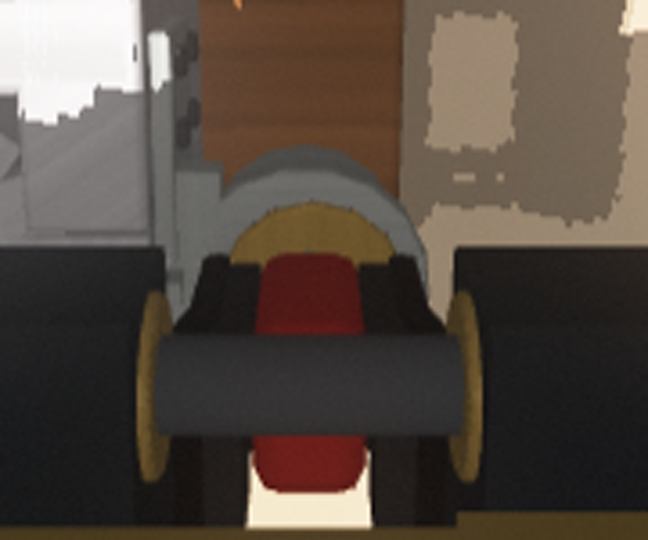

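The view shows the pin upright in the eye, with its collar still above it. I'll ease the side force and continue down.

{"fn": "arm_command", "kwargs": {"xyz": [[0.0006,0.0003,0],[0.001,0.0005,0],[0.001,0.0005,0]], "rot": [[0,0,0],[0,0,0],[0,0,0]]}}

```text
time: 22.28
ee_pos: [0.5422, 0.0238, 0.1227]
eef_rot: [-0.087, 0.996, -0.0, -0.001]
ft_force: [-0.5, 0.6, -1.6]
width: 0.0157
grip_force: 30.0
```

{"fn": "arm_command", "kwargs": {"xyz": [[0,0,-0.0008],[0,0,-0.0016],[0,0,-0.0024],[0,0,-0.0024]], "rot": [[0,0,0],[0,0,0],[0,0,0],[0,0,0]]}}

```text
time: 22.62
ee_pos: [0.5424, 0.0244, 0.1203]
eef_rot: [-0.088, 0.996, 0.0, -0.0]
ft_force: [-1.3, 1.5, 0.1]
width: 0.0159
grip_force: 30.0
```

{"fn": "arm_command", "kwargs": {"xyz": [[0,0,-0.0008],[0,0,-0.0016],[0,0,-0.0024],[0,0,-0.0024]], "rot": [[0,0,0],[0,0,0],[0,0,0],[0,0,0]]}}

```text
time: 22.95
ee_pos: [0.5424, 0.0242, 0.1177]
eef_rot: [-0.088, 0.996, 0.0, -0.0]
ft_force: [-1.7, 2.1, -3.8]
width: 0.0158
grip_force: 30.0
```

{"fn": "arm_command", "kwargs": {"xyz": [[0,0,-0.0007],[0,0,-0.0014],[0,0,-0.0014]], "rot": [[0,0,0],[0,0,0],[0,0,0]]}}

```text
time: 23.2
ee_pos: [0.5425, 0.0241, 0.1164]
eef_rot: [-0.088, 0.996, 0.0, -0.0]
ft_force: [-0.6, 1.1, -2.1]
width: 0.0157
grip_force: 30.0
```

{"fn": "arm_command", "kwargs": {"xyz": [[0,0,-0.0006],[0,0,-0.0012],[0,0,-0.0012]], "rot": [[0,0,0],[0,0,0],[0,0,0]]}}

```text
time: 23.45
ee_pos: [0.5426, 0.0241, 0.1153]
eef_rot: [-0.087, 0.996, -0.0, -0.0]
ft_force: [-0.9, 0.2, -2.8]
width: 0.0155
grip_force: 30.0
```

{"fn": "arm_command", "kwargs": {"xyz": [[0,0,-0.0006],[0,0,-0.0012],[0,0,-0.0012]], "rot": [[0,0,0],[0,0,0],[0,0,0]]}}

```text
time: 23.7
ee_pos: [0.5428, 0.0241, 0.1147]
eef_rot: [-0.087, 0.996, 0.0, 0.0]
ft_force: [-3.7, 0.1, 5.5]
width: 0.0159
grip_force: 30.0
```

{"fn": "arm_command", "kwargs": {"xyz": [[0,0,-0.0005],[0,0,-0.001],[0,0,-0.001]], "rot": [[0,0,0],[0,0,0],[0,0,0]]}}

```text
time: 23.95
ee_pos: [0.5431, 0.024, 0.1144]
eef_rot: [-0.087, 0.996, 0.0, 0.0]
ft_force: [-7.0, -0.3, 10.8]
width: 0.016
grip_force: 30.0
```

{"fn": "arm_command", "kwargs": {"xyz": [[-0.0005,0,-0.0003],[-0.0008,0,-0.0005],[-0.0008,0,-0.0005]], "rot": [[0,0,0],[0,0,0],[0,0,0]]}}

```text
time: 24.2
ee_pos: [0.5429, 0.024, 0.1144]
eef_rot: [-0.087, 0.996, 0.0, 0.001]
ft_force: [-4.4, 0.3, 11.8]
width: 0.0156
grip_force: 30.0
```

{"fn": "arm_command", "kwargs": {"xyz": [[0,0,0.0008],[0,0,0.0013],[0,0,0.0013]], "rot": [[0,0,0],[0,0,0],[0,0,0]]}}

```text
time: 24.45
ee_pos: [0.5425, 0.024, 0.1147]
eef_rot: [-0.087, 0.996, -0.0, 0.001]
ft_force: [-0.9, 1.1, 8.4]
width: 0.0162
grip_force: 30.0
```

{"fn": "arm_command", "kwargs": {"xyz": [[0,0,0],[0,0,0],[0,0,0],[0,0,0],[0,0,0.003],[0,0,0.015],[0,0,0.04],[0,0,0.07],[0,0,0.1],[0,0,0.13],[0,0,0.13],[0,0,0.13]], "rot": [[0,0,0],[0,0,0],[0,0,0],[0,0,0],[0,0,0],[0,0,0],[0,0,0],[0,0,0],[0,0,0],[0,0,0],[0,0,0],[0,0,0]], "grip": 0.5}}

```text
time: 25.45
ee_pos: [0.543, 0.0241, 0.2468]
eef_rot: [-0.087, 0.996, 0.0, 0.002]
ft_force: [0.2, 0.3, -0.6]
width: 0.0437
grip_force: 0.0
```

Run:
```python
from h import *
im=save("wrist","w8");s=r.read_state();print(s["ft_force"],s["ee_pos"],s["time"])
for l in ["pin_collar","pin_home","pin","tab","loose_half","half_home"]:
    for d in r.spot_point(l,"wrist")[:1]: print(l,W("wrist",d["at"]).round(4),round(d["conf"],2))
a=cv2.resize(im[90:260,150:370,::-1],None,fx=3.5,fy=3.5,interpolation=cv2.INTER_CUBIC);cv2.imwrite("pics/w8c.png",a)
```

```text
[0.35684085 0.55892173 0.30088071] [0.54215463 0.02416452 0.24507781] 25.5
pin_collar [0.5409 0.0273 0.1057] 0.59
pin [0.5425 0.0281 0.0556] 0.79
tab [ 0.5122 -0.0621  0.1357] 0.85
loose_half [ 0.5309 -0.0587  0.0116] 0.74
```

View pics/w8c.png

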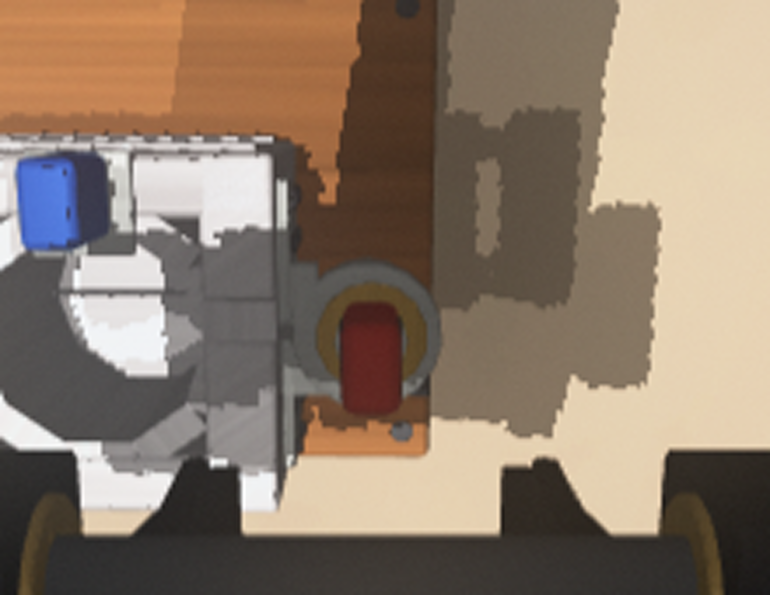

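The final view shows the pin upright in the eye at (370,350) with its collar down (network z = 0.1057 against 0.106 expected). The mould is still closed and the gripper is clear, so I'll hand in.

```bash
python3 -c "
from bench import r
print(r.close_job())"
```

```text
the job is handed in; nothing more can be done
None
```

The job is handed in: the mould is closed, the pin is pushed home until its collar stopped on the eye (measured pressing force about 12 N), and the gripper is clear, at 25.5 s of the 72 s limit; no verdict was returned.

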